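# Show which cap belongs on which vial

## Task

One vial in the rack has lost its screw cap: show the student which cap it is and where it belongs. Point straight down at the loose cap of that size on the bench, holding the fingertips still just above its centre (no more than about 3 cm) for two full seconds, then point in the same way at the mouth of the open vial, and finally raise the hand well clear, a good hand's breadth above the vials. Touch nothing at all, and do not lower the fingers over any of the other caps, vials or the stopper.

Things in the scene. Friction and masses are not known exactly. Their poses are not given: they have to be found in the camera images.
- rack: white plastic vial rack, a block 50 x 222 x 28 mm (x, y, z), fixed to the bench; origin at the centre of its underside; its row of five holes runs along its own y, 42 mm apart (y = -84, -42, 0, 42, 84 mm); every hole holds one vial, any vial in any hole
- open_vial: the vial in the rack that has lost its cap: clear glass, 28 mm across, 56 mm tall, with an open neck 21 mm across; loose; origin at the centre of its underside (6 mm above the bench), z up
- open_vial_mouth (a point): centre of the open vial's mouth, in the plane of its rim, 62 mm above the bench. The capped vials beside it, 42 mm away centre to centre, reach 70 mm above the bench
- vial_cap: the loose black plastic cap of the open vial, lying on the bench between robot and rack, a disc 24 mm across and 14 mm high, the same as the caps on the other vials; origin at the centre of its underside, z up
- vial_cap_top (a point): centre of the loose vial cap's top face, 14 mm above the bench
- bottle_cap: a larger black plastic bottle cap lying on the bench, 42 mm across, 20 mm high, not the one wanted; origin at the centre of its underside
- stopper: a dark rubber stopper standing on the bench, tapered, 26 mm across below and 34 mm above, 30 mm high, not the one wanted; origin at the centre of its underside
- beaker: an empty glass beaker, 66 mm across, 85 mm tall, loose, to the left of the rack; origin at the centre of its underside
- petri_dish: a closed petri dish, 90 mm across, 16 mm high, loose, to the right of the rack; origin at the centre of its underside
- vial_a: first of four capped vials in the rack: clear glass 28 mm across with a black cap 24 mm across, 64 mm tall in all; loose; origin at the centre of its underside (6 mm above the bench)
- vial_b: second of four capped vials in the rack: clear glass 28 mm across with a black cap 24 mm across, 64 mm tall in all; loose; origin at the centre of its underside (6 mm above the bench)
- vial_c: third of four capped vials in the rack: clear glass 28 mm across with a black cap 24 mm across, 64 mm tall in all; loose; origin at the centre of its underside (6 mm above the bench)
- vial_d: fourth of four capped vials in the rack: clear glass 28 mm across with a black cap 24 mm across, 64 mm tall in all; loose; origin at the centre of its underside (6 mm above the bench)

How it is judged:
By the outcome, as a careful person would: the job done as asked, in the order asked, and still so for the second after the job is handed in, with the robot touching nothing.
It also fails if it takes over 48 s, if anything falls off the work surface, if the arm or the gripper's body presses on something with over 40 N, if the wrist force passes 120 N, or if a joint passes its speed limit or range.

## Robot

A 7-joint arm with a two-finger parallel gripper is mounted at the origin on the work surface. World frame = base frame: x ahead of the robot, y to its left, z up, the work surface at z = 0. Lengths are in mm, angles in rad, forces in N, time in s.
With the tool pointing down it reaches from about 425 to 875 mm from the base axis. Payload 9.9 kg.
Tool frame: the origin (TCP) lies between the finger pads; the fingertips stand 22 mm ahead of it and the grasp point (between the pads) lies 3 mm ahead of it; x points along the fingers, y is the direction in which the jaws open and shut, and the axes are right-handed (so a half turn about x gives the same grasp; the last joint's range is limited). The gripper opens to 85 mm and grips with 20 to 120 N. Pads are 22 mm wide; open, the fingers measure 114 mm over their backs; the gripper's body (76 mm by 85 mm) begins 54 mm behind the grasp point. The pads swing forward as they close: fully open they stand 13 mm farther back than shut.
Start: joints at [-1.288, 0.576, 0.025, 1.437, -0.015, 1.129, -0.057], TCP at [242.069, 630.105, 253.289] pointing down, gripper open.
Joint ranges: [-2.76, 2.76], [-0.34, 2.15], [-1.52, 1.57], [0.19, 2.46], [-1.09, 4.23], [0.17, 1.99], [-2.82, 2.82]. Speed limits (rad/s): [2.22, 2.22, 3.01, 3.01, 3.14, 3.14, 3.14].

## Interface

Orientations are given as a rotation vector (axis times angle).
In Python, from workcell import r, get_obs, imaging, finish_job gives the robot as it stands. Calls block until the motion is done:
- r.move_ptp(position, orientation): joint-space move of the TCP to a pose.
- r.move_linear(position, velocity=150, frame=None): straight line of the TCP; frame=None keeps the orientation; velocity is the mean speed in mm/s.
- r.move_j(angles): joint-space move.
- r.ungrasp() and r.grasp(): open the fingers fully, or close them until they stop; the grip force is fixed at half the most.
- r.hold(seconds).
- r.inverse_kinematics(position, orientation): joint angles nearest the present ones, or None.
- get_obs(): the state.
- imaging.grab_frame(name): name is "side" or "top"; returns the picture (480x640x3 uint8, red, green, blue); there is no depth.
- imaging.camera_info(name): a dict with "camera_matrix" (3x3 intrinsics, pixels), "T" (4x4, takes a point from camera to world coordinates). Camera axes: x right, y down, z forward; pixel columns grow to the right and rows downward; lengths in mm; the calibration is good to about 2 mm. A picture is of the moment at which its call begins. camera_info takes no time and is no camera call.
A pose or a line that the arm cannot do raises r.PlanningError and nothing moves.
- finish_job(): hands the job in, once; it reports no verdict.
The state is a dict: "time": time; "qpos": joint angles; "qd": joint speeds; "joint_torque": joint torques, N m; "eef_pos": TCP position; "orientation": TCP orientation; "ft_force": force on the tool from outside, world axes, zero at the start; "wrist_torque": the same for the moment, N m; "finger_gap": finger opening in mm.
Only numpy, scipy, OpenCV 4.12 (cv2) and the standard library are available. Lean on these libraries where they do the work, as an engineer would, in place of code of your own. Each camera call takes 0.05 s, during which the arm holds its last target. There are 200 camera calls.

## Working session

There is one attempt and no reset: what is moved stays moved. The work goes in short steps, each a Python script; the robot and the scene stay as the last script left them, time stands still between calls to the robot, and variables do not carry over. Pictures are saved under pics/ and viewed, about 8 in all and at most 12, crops included, and the job is handed in when it is done.

```bash
mkdir -p pics
python3 - <<'E'
from workcell import *
import cv2
for n in("top","side"):
    im=imaging.grab_frame(n); cv2.imwrite(f"pics/{n}0.png",im[:,:,::-1]); c=imaging.camera_info(n); print(c["camera_matrix"],c["T"])
o=get_obs(); print(o["time"],o["orientation"],o["eef_pos"],o["finger_gap"])
E
```

```text
[[579.38603318   0.         323.99687055]
 [  0.         579.38603318 232.84486798]
 [  0.           0.           1.        ]] [[ 1.43279775e-02 -9.94708187e-01  1.01736576e-01  4.41932999e+02]
 [-9.99814957e-01 -1.55585964e-02 -1.13129126e-02 -1.00925581e+01]
 [ 1.28359251e-02 -1.01555659e-01 -9.94747047e-01  1.24946081e+03]
 [ 0.00000000e+00  0.00000000e+00  0.00000000e+00  1.00000000e+00]]
[[469.96446804   0.         316.48840994]
 [  0.         469.96446804 232.51710066]
 [  0.           0.           1.        ]] [[ 8.38742022e-01 -3.41628359e-01  4.24030524e-01  2.19852216e+02]
 [-5.44275985e-01 -5.02232864e-01  6.71956697e-01 -5.63699661e+02]
 [-1.65973996e-02 -7.94387950e-01 -6.07183919e-01  5.59694090e+02]
 [ 0.00000000e+00  0.00000000e+00  0.00000000e+00  1.00000000e+00]]
0.1 [ 0.28654621  1.55178577 -0.28893364] [241.90300171 629.75543687 252.51970473] 85.69206123472524
```

View pics/top0.png

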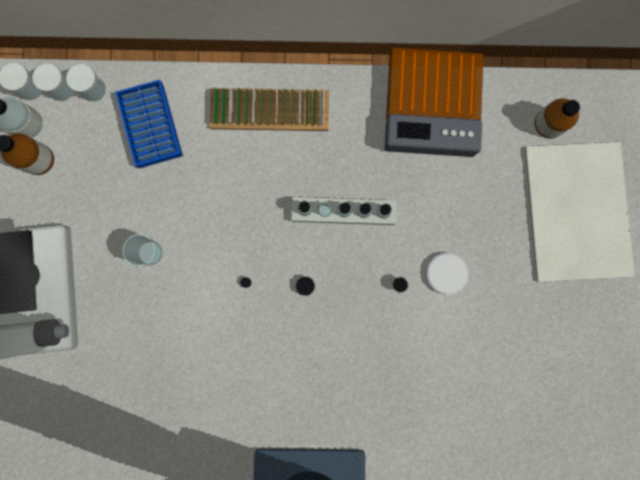

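View pics/side0.png

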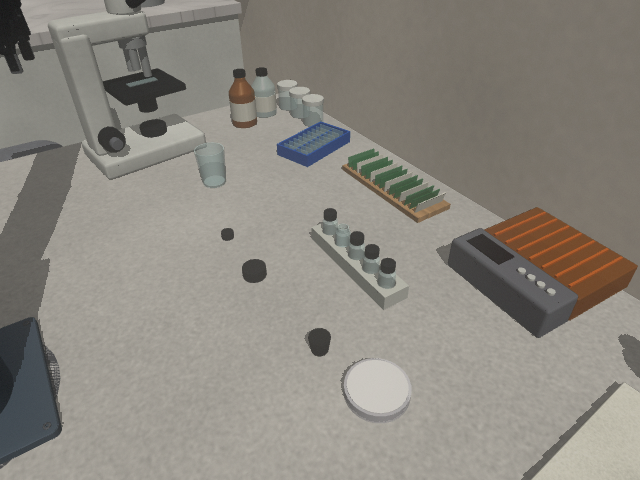

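The top view shows a small cap at (245,282), the bottle cap at (305,286), the stopper at (400,285) and the open vial in the second hole at about (324,210). The side view agrees: small cap (227,234), open vial mouth about (342,229). I'll enlarge these for precise readings.

```bash
cat > h.py <<'E'
from workcell import *
import numpy as np
def ray(n,u,v):
    c=imaging.camera_info(n);T=np.array(c["T"]);d=T[:3,:3]@np.linalg.inv(c["camera_matrix"])@[u,v,1]
    return T[:3,3],d
def pt(n,u,v,z):
    o,d=ray(n,u,v);return o+d*(z-o[2])/d[2]
def proj(n,p):
    c=imaging.camera_info(n);q=np.array(c["camera_matrix"])@(np.linalg.inv(c["T"])@np.append(p,1))[:3];return q[:2]/q[2]
E
python3 - <<'E'
import cv2,numpy as np
t=cv2.imread("pics/top0.png");s=cv2.imread("pics/side0.png")
def c(im,u,v): return cv2.resize(im[v-15:v+15,u-20:u+20],None,fx=10,fy=10,interpolation=cv2.INTER_CUBIC)
a=np.vstack([np.hstack([c(t,245,282),c(t,324,210)]),np.hstack([c(s,227,234),c(s,342,232)])])
for y in range(0,600,50): cv2.putText(a,str(y//10%30),(0,y+5),0,.35,(0,0,255));cv2.line(a,(0,y),(800,y),(0,0,255) if y%100==0 else (90,90,200),1)
for x in range(0,800,50): cv2.putText(a,str(x//10%40),(x,10),0,.35,(0,0,255));cv2.line(a,(x,0),(x,600),(90,90,200),1)
cv2.imwrite("pics/crop.png",a)
E
```

```text
(no output)
```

View pics/crop.png

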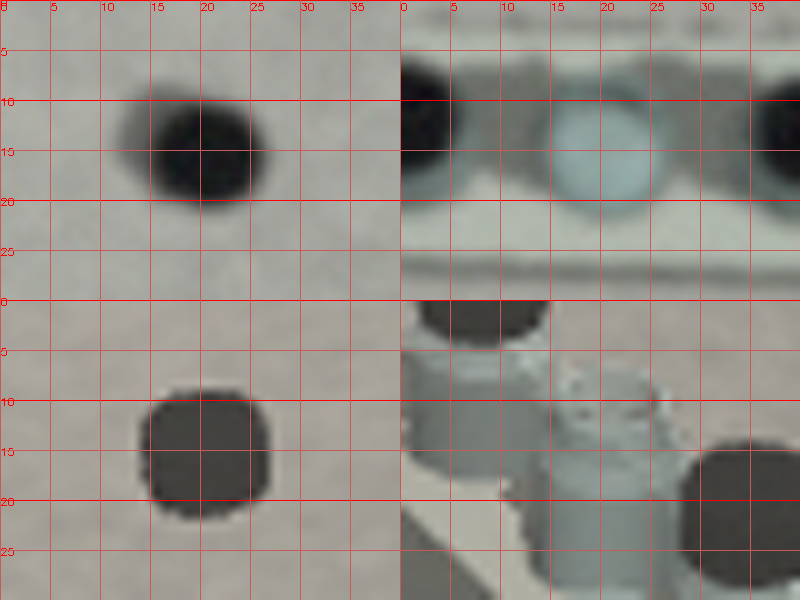

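Run:
```python
from h import *
import cv2
B={}
for n,thr,z in(("top",45,66),("side",75,63)):
    im=cv2.imread(f"pics/{n}0.png",0);m=(im<thr).astype(np.uint8)
    k,_,st,ce=cv2.connectedComponentsWithStats(m)
    for i in range(1,k):
        x,y,w,h,a=st[i]
        if 40<a<700 and 200<ce[i][0]<430 and 195<ce[i][1]<360: print(n,ce[i].round(1),a,"z7",pt(n,*ce[i],7 if n=="side" else 11)[:2].round(1),"zcap",pt(n,*ce[i],z)[:2].round(1))
print("mouth top",pt("top",324,210,55), "side",pt("side",343-.3,227,62))
```

```text
top [303.9 206.5] 74 z7 [625.  20.] zcap [616.9  18.6]
top [344.4 207.7] 75 z7 [623.8 -67.4] zcap [615.8 -64.9]
top [364.8 208.4] 75 z7 [ 623.1 -111.6] zcap [ 615.1 -107. ]
top [385.  209.1] 69 z7 [ 622.2 -155.2] zcap [ 614.2 -148.8]
top [245.  282.1] 64 z7 [460.8 142.2] zcap [459.9 135.5]
top [304.5 285.6] 235 z7 [455.1  15.7] zcap [454.5  14.5]
top [399.7 284.2] 137 z7 [ 461.1 -187.3] zcap [ 460.2 -179.4]
side [424.5 196.4] 63 z7 [866.1  24.8] zcap [800.7 -34.8]
side [329.7 214.5] 136 z7 [661.   83.6] zcap [616.3  18. ]
side [227.1 233.9] 122 z7 [460.  141.9] zcap [435.7  70.4]
side [356.6 238.3] 168 z7 [659.  -10.1] zcap [614.5 -66.2]
side [371.6 251.4] 176 z7 [658.4 -56.8] zcap [ 614.  -108.2]
side [253.8 270.4] 456 z7 [455.   17.9] zcap [431.1 -41.1]
side [387.6 265.5] 193 z7 [ 657.6 -103.2] zcap [ 613.2 -149.9]
side [319.  341.3] 490 z7 [ 464.  -177.5] zcap [ 439.2 -216.7]
mouth top [611.87433901 -22.99855199  55.        ] side [614.51113476 -25.51703694  62.        ]
```

Both cameras agree to about 2 mm: cap at about (460.5, 142), and the mouth at about (615.3, -23.7), midway between neighbours that measure 41.8 mm apart. I'll retract past the microscope, close the fingers, hover above the cap and check the tip height.

```bash
python3 - <<'E'
from h import *
import cv2
from scipy.spatial.transform import Rotation as R
print(R.from_rotvec(get_obs()["orientation"]).as_matrix().round(2))
best=None
for s in(1,-1):
    x=np.array([0,0,-1.]);y=np.array([s,0,0.]);o=R.from_matrix(np.c_[x,y,np.cross(x,y)]).as_rotvec()
    q=[r.inverse_kinematics(p,o) for p in([460.5,142,160],[460.5,142,51],[615.3,-23.7,99],[615.3,-23.7,300])]
    print(s,o,[None if a is None else np.round(a,2).tolist() for a in q])
    if all(a is not None for a in q):
        c=np.abs(np.array(q[0])-get_obs()["qpos"]).max()
        if best is None or c<best[0]: best=(c,o)
o=best[1];np.save("o.npy",o);print(best)
r.move_linear([180,440,253]);r.grasp();r.move_ptp([460.5,142,160],o)
g=get_obs();print(g["time"],g["eef_pos"],g["finger_gap"])
for n in("top","side"): cv2.imwrite(f"pics/{n}1.png",imaging.grab_frame(n)[:,:,::-1])
p=g["eef_pos"]
for d in(0,22,35): print(d,proj("side",p-[0,0,d]),proj("top",p-[0,0,d]))
E
python3 -c "
import cv2,numpy as np
t=cv2.imread('pics/top1.png')[170:320,170:370];s=cv2.imread('pics/side1.png')[100:250,150:350]
cv2.imwrite('pics/c1.png',cv2.resize(np.vstack([s,t]),None,fx=4,fy=2*2,interpolation=2)[:1200])
cv2.imwrite('pics/c1.png',cv2.resize(np.hstack([s,t]),None,fx=2,fy=2))
cv2.imwrite('pics/c2.png',cv2.resize(s,None,fx=4,fy=4,interpolation=2))"
```

```text
[[-0.    0.36  0.93]
 [-0.    0.93 -0.36]
 [-1.   -0.    0.  ]]
1 [ 1.20919958  1.20919958 -1.20919958] [[-0.66, 0.44, 0.37, 2.06, -0.25, 0.68, -0.13], [-0.55, 0.61, 0.22, 2.16, -0.33, 0.4, -0.05], [-0.26, 0.69, 0.37, 1.78, -0.35, 0.74, 0.29], [-0.38, 0.5, 0.57, 1.55, -0.28, 1.18, 0.24]]
-1 [-1.20919958  1.20919958  1.20919958] [[-0.12, 0.43, -0.38, 2.05, 0.24, 0.71, 2.48], [-0.15, 0.61, -0.36, 2.14, 0.47, 0.46, 2.26], [0.2, 0.67, -0.39, 1.76, 0.34, 0.77, 2.78], [-0.68, 0.81, 1.36, 1.55, -0.8, 1.43, -2.41]]
(np.float64(0.6304381944663636), array([ 1.20919958,  1.20919958, -1.20919958]))
3.9 [460.15818663 143.49063863 160.10115806] -0.13328005421354674
0 [215.17145136 163.81174744] [234.56908698 281.01986029]
22 [217.00200266 174.77238664] [236.19119368 281.2371067 ]
35 [218.05635781 181.08546096] [237.11987685 281.3614839 ]
```

View pics/c2.png

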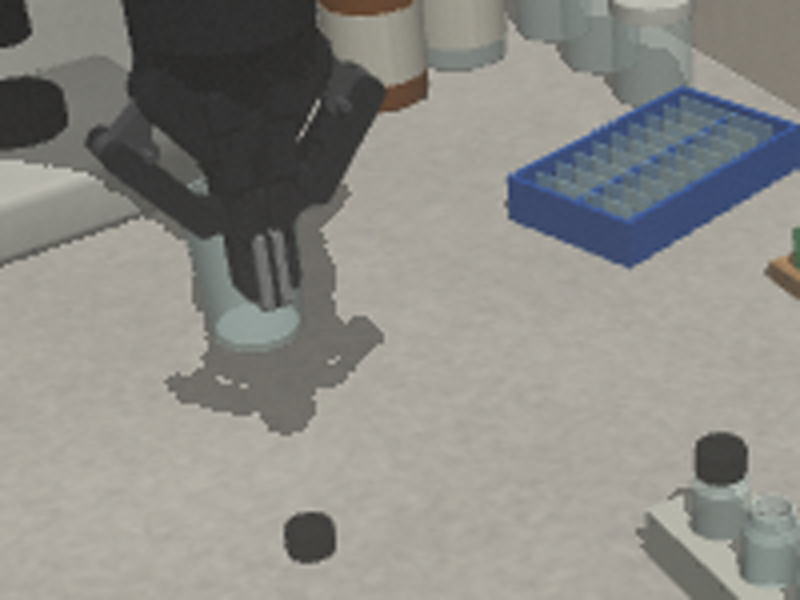

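The tips appear at side pixel (217,176), against a predicted (217,174.8) for 22 mm ahead of the TCP, so the tip length is right. Next: descend, settle and hold.

Run:
```python
from h import *
import cv2
r.move_linear([460.5,142,51],velocity=60);r.hold(0.4)
g=get_obs();print(g["time"],g["eef_pos"],g["qd"].round(3) if hasattr(g["qd"],"round") else g["qd"])
for n in("top","side"): cv2.imwrite(f"pics/{n}2.png",imaging.grab_frame(n)[:,:,::-1])
t=cv2.imread('pics/top2.png')[245:305,205:285];s=cv2.imread('pics/side2.png')[195:255,187:267]
cv2.imwrite('pics/c3.png',cv2.resize(s,None,fx=8,fy=8,interpolation=2))
```

```text
6.3667 [460.51835585 142.0176251   51.0520567 ] [ 0.001 -0.    -0.     0.001  0.001  0.001  0.   ]
```

View pics/c3.png

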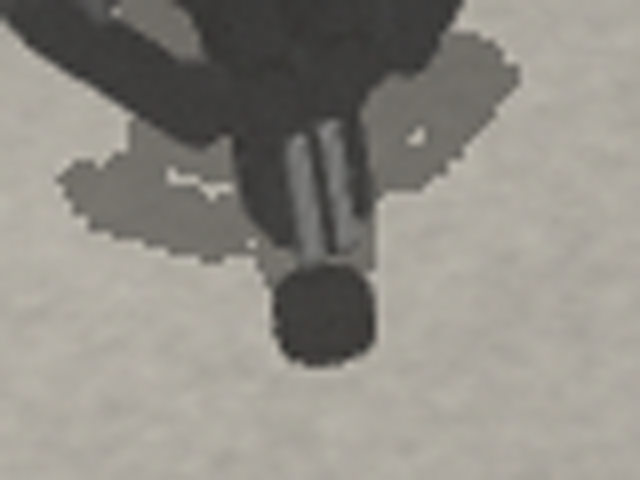

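The tips sit centred over the cap with about a 15 mm gap (side pixels: tips (227.6,226.5), cap top (227.6,231)). Now I'll hold, lift and go above the mouth, stopping high for a check.

Run:
```python
from h import *
import cv2
r.hold(3);r.move_linear([460.5,142,230],velocity=120)
r.move_linear([615.3,-23.7,230]);r.hold(.3);r.move_linear([615.3,-23.7,145],velocity=80);r.hold(.3)
g=get_obs();print(g["time"],g["eef_pos"],g["ft_force"])
s=imaging.grab_frame("side")[:,:,::-1];cv2.imwrite("pics/side3.png",s)
print(proj("side",g["eef_pos"]-[0,0,22]),proj("side",np.array([615.3,-23.7,62])))
cv2.imwrite('pics/c4.png',cv2.resize(s[170:260,290:410],None,fx=6,fy=6,interpolation=2))
```

```text
14.5833 [615.39573237 -23.67891777 145.23614403] [-0.10381597  0.02081808 -0.39647518]
[343.11885857 197.29465494] [342.46631337 226.34318308]
```

View pics/c4.png

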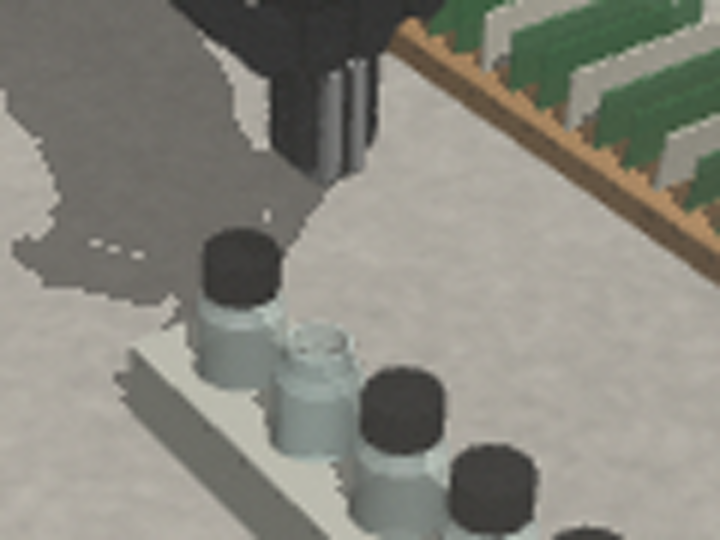

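The fingers are over the open vial. The rim centre is at (343.3,227) against a predicted (342.5,226.3), and the fingertips are where expected. Descend, hold, then raise.

Run:
```python
from h import *
import cv2
r.move_linear([615.3,-23.7,101],velocity=50);r.hold(.4)
g=get_obs();print(g["time"],g["eef_pos"])
r.hold(1.5);s=imaging.grab_frame("side")[:,:,::-1];r.hold(1.5)
r.move_linear([615.3,-23.7,290],velocity=100);r.hold(.5)
e=imaging.grab_frame("side")[:,:,::-1]
g=get_obs();print(g["time"],g["eef_pos"],g["ft_force"])
cv2.imwrite('pics/c5.png',cv2.resize(np.vstack([s[185:245,290:410],e[185:245,290:410]]),None,fx=5,fy=5,interpolation=2))
```

```text
16.0667 [615.32837202 -23.66453827 101.12341152]
21.7083 [615.27593612 -23.67177024 289.98787489] [-0.34691722 -0.5933449  -0.19773532]
```

View pics/c5.png

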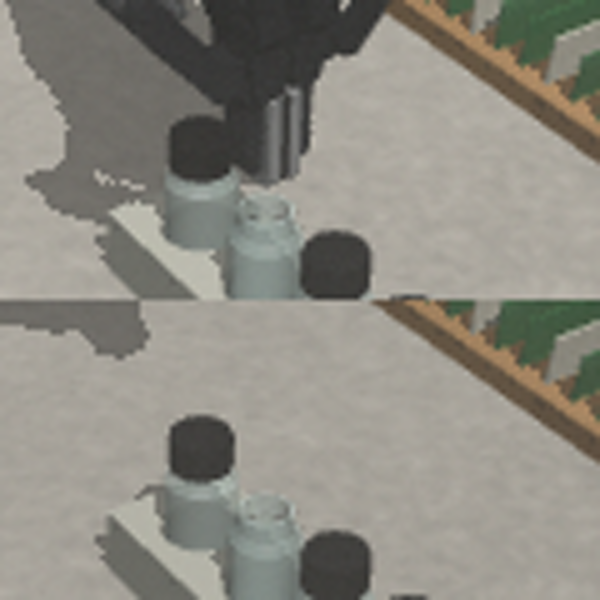

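The fingers pointed just above the open mouth. With the hand raised (lower half), the vials stand where they were.

```bash
python3 -c "
from workcell import *
finish_job()"
```

```text
the job is handed in; nothing more can be done
```

I pointed at both targets in the order asked and handed the job in at about 22 s of the 48 s allowed; no verdict was reported.

- **Cap:** With the fingers closed, I held the tips about 15 mm above the small loose cap at (460.5, 142) mm for 3 s.
- **Mouth:** I then held the tips about 17 mm above the mouth of the open vial, in the second hole from the left at (615.3, -23.7) mm, for 3 s.
- **Final position:** I raised the hand straight up until the fingertips were at about 268 mm, nearly 200 mm above the capped vials.

**Checks:** The two cameras agreed to about 2 mm on both targets. Measured arm positions matched the commands to 0.25 mm once settled; one reading, taken just after a fast move, was 1.5 mm off. The wrist force stayed under 1 N wherever I read it. The last pictures show the open vial and its neighbours unmoved; I did not take a final full view of the rest of the bench. No check failed.

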